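# Put the garlic away and shut its drawer

## Robot

A 6-joint arm with a two-finger parallel gripper is mounted at the origin on a cart in front of the work surface, level with it; the furniture and walls round the work are solid. World frame = base frame: x ahead of the robot, y to its left, z up, the work surface at z = 0. Lengths are in mm, angles in rad, forces in N, time in s.
With the tool pointing down it reaches from about 350 to 775 mm from the base axis. Payload 7.3 kg.
Tool frame: the origin (TCP) lies on the centre line of the jaws, within the pads' length; the fingertips stand 17 mm ahead of it and the grasp point (between the pads) lies 2 mm behind it; z points along the fingers, y is the line along which they close (so a half turn about z gives the same grasp; the last joint's range is limited). The gripper opens to 92 mm and grips with 3 to 60 N. Pads are 19 mm wide; open, the fingers measure 130 mm over their backs; the gripper's body (75 mm by 190 mm) begins 47 mm behind the grasp point.
Start: joints at [1.052, 0.342, 1.524, -0, 1.275, -0.146], TCP at [191.204, 488.962, 243.741] pointing down, gripper open.
Joint ranges: [-2.53, 2.53], [-0.77, 2.02], [0.04, 2.7], [-1, 4.14], [0.28, 2.66], [-3.11, 3.11]. Speed limits (rad/s): [2.57, 2.57, 3.14, 3.14, 3.14, 3.14].

## Interface

Orientations are given as [roll, pitch, yaw] about the fixed x, y, z axes, in that order (R = Rz(yaw) Ry(pitch) Rx(roll)).
In Python, from plant import bot gives the robot as it stands. The module is installed in compiled form; this text tells all that it offers.
- The arm moves only by the shell command python3 -m pendant 'ROWS'. ROWS is JSON, a list of rows, each a list of 3 entries, a list of its own where there are three numbers: the shift along the world's x, y, z as a fraction of full scale, then the turn, a rotation vector about the world's x, y, z as a fraction of full scale, then the opening, from -1 (shut) to 1 (fully open), so that 0 is half open. In form: [[[tx, ty, tz], [rx, ry, rz], claw], ...]. A call has exactly 10 rows; each row shifts and turns the commanded pose from where the row before left it; what a row does not reach is not made up. Full scale, the value 1, is 30 mm for a shift and 0.12 rad for a turn. A row lasts 1/12 s, in which the tool goes at most 41.7 mm and 7.16 degrees, less where a joint would pass 70% of its speed; a pose out of reach is approached as far as the arm can. A call with a number of a shift or a turn outside -1 to 1 is refused whole. A call with a gripper value outside its range is refused whole. The fingers move at their own pace and stop on an object; the grip force is fixed at half the most. Time passes only in rows, so rows that do not move let the fingers close, or fill a call up. It gives the time, the measured TCP pose, the force, the opening and the grip force at its end, in the units of the state.
- bot.get_obs(): the state, without advancing time (a new reading comes with each control period).
- bot.capture(name): name is "scene" or "top"; returns the picture (384x512x3 uint8, blue, green, red); there is no depth.
- bot.camera_params(name): a dict with "fovy" (degrees; the focal length in pixels is half the picture's height over the tangent of half this angle, whatever the lens; pixels are square), "cx", "cy" (the principal point, pixels), "distortion" ([k1, k2, p1, p2, k3] as OpenCV has them; the pictures are not rectified), "camera_from_world" (4x4, takes a point from world to camera coordinates). Camera axes: x right, y down, z forward; pixel columns grow to the right and rows downward; lengths in mm; the calibration is good to about 2 mm. A picture is of the moment at which its call begins. camera_params takes no time and is no camera call.
- bot.close_job(): hands the job in; it is judged then, once.
The state is a dict: "time": time; "joint_positions": joint angles; "dq": joint speeds; "tau": joint torques, N m; "tool_pos": TCP position; "tcp_rot": TCP orientation; "contact_force": force on the tool from outside, world axes, zero at the start; "moment": the same for the moment, N m; "grip_width": finger opening in mm; "finger_force": force on a finger pad.
Only numpy, scipy, OpenCV 4.12 (cv2) and the standard library are available. Lean on these libraries where they do the work, as an engineer would, in place of code of your own. Each camera call takes 0.05 s, during which the arm holds its last target. There are 200 camera calls.

## Task

Put the loose garlic bulb, which lies with an onion and a lime to the left of the two small drawer boxes, into the open drawer with the blue front, then push that drawer fully home until its catch holds it. Leave the drawer with the white front standing open as it is.

Things in the scene. Friction and masses are not known exactly. Their poses are not given: they have to be found in the camera images.
- garlic_mid (a point): centre, half-way up, of the loose garlic bulb: off-white, about 51 mm wide and tall with a narrow stem on top, widest below its centre, under 50 g. It stands on the worktop (centre 25 mm up); the onion and lime are at least 100 mm away, centre to centre. How it is turned does not matter.
- blue_handle (a point): middle of the bar handle (10 mm thick, 90 mm long, 35 mm before the blue front, 75 mm above the worktop); moves with the drawer. x points into the box (shutting direction), y along the bar, z up. From here the open-topped drawer's inside spans x 52 to 192 mm, y -79 to 79 mm; floor 56 mm below, side walls' tops 11 mm below, front's top 19 mm above.
- blue_drawer (a joint): opening in m: 0 home, 0.115 to 0.135 at the start. Friction about 1 N; from 22 to 10 mm a sprung catch resists with some 4 to 8 N, past that it draws the drawer to a hard stop at 0 and holds it. The fixed wooden box (190 mm wide, top 105 mm above the worktop) covers the drawer's inside from x = 47 mm + this opening, measured from the handle point; the handle never enters it.
- white_handle (a point): middle of the equal handle on the second, equal box's drawer, which has a white front and stands open too; to be left as it is. Axes and sizes as for the blue one.
Not all that is in view belongs to the job. Leave any pink or turquoise look-alike of the part that bears garlic_mid alone.

How it is judged (in metres and radians):
At the end, for the whole second after the job is handed in: The blue drawer is home in its catch (open by less than 6 mm) with the garlic bulb lying inside it (its centre within the drawer's walls and below the handle's height) (value of joint blue_drawer below 0.006 m and x of garlic_mid in the frame of blue_handle between 0.05 and 0.195 m and y of garlic_mid in the frame of blue_handle between -0.08 and 0.08 m and z of garlic_mid in the frame of blue_handle below 0 m); the robot touches nothing.
It fails at once if the white drawer is moved by more than 30 mm (distance of white_handle from where it was at the start of the episode above 0.03 m).
It also fails if it takes over 45 s, if anything falls off the work surface, if the arm or the gripper's body presses on something with over 40 N, if the wrist force passes 120 N, or if a joint passes its speed limit or range.

## Working session

There is one attempt and no reset: what is moved stays moved. The work goes in short steps, Python scripts to look and compute and a shell command to move; the robot and the scene stay as the last step left them, time stands still between calls to the robot, and variables do not carry over. Pictures are saved under pics/ and viewed, at most 10 in all, crops included, and the job is handed in when it is done.

```bash
mkdir -p pics; cat > h.py <<'E'
import numpy as np, cv2
from plant import bot
def ray(n,u,v):
    c=bot.camera_params(n); f=192/np.tan(np.radians(c["fovy"])/2)
    K=np.array([[f,0,c["cx"]],[0,f,c["cy"]],[0,0,1.]])
    p=cv2.undistortPoints(np.array([[[u,v]]],float),K,np.array(c["distortion"],float))[0,0]
    T=np.array(c["camera_from_world"]); R=T[:3,:3]
    return -R.T@T[:3,3], R.T@np.array([p[0],p[1],1.])
def at(n,u,v,z):
    o,d=ray(n,u,v); return (o+d*(z-o[2])/d[2]).round(1)
def px(n,P):
    c=bot.camera_params(n); f=192/np.tan(np.radians(c["fovy"])/2)
    K=np.array([[f,0,c["cx"]],[0,f,c["cy"]],[0,0,1.]]);T=np.array(c["camera_from_world"])
    return cv2.projectPoints(np.array([P],float),cv2.Rodrigues(T[:3,:3])[0],T[:3,3],K,np.array(c["distortion"],float))[0].ravel().round(1)
E
python3 - <<'E'
from h import *
for n in("scene","top"):
    cv2.imwrite(f"pics/{n}0.png",cv2.resize(bot.capture(n),(800,600),interpolation=cv2.INTER_CUBIC)); print(n,ray(n,256,192))
o=bot.get_obs();print(o["tool_pos"],o["tcp_rot"],o["grip_width"],o["time"])
E
```

```text
scene (array([326.50428159, 900.20109837, 712.54408032]), array([ 0.20795121, -0.79177019, -0.57495093]))
top (array([ 470.15468253,   19.41877241, 1440.59512711]), array([ 0.04503926,  0.01283559, -0.99903899]))
[191.03468361 488.64860541 243.12020314] [-3.14023092e+00 -2.01861473e-04  2.76878964e+00] 92.23932596090678 0.1
```

View pics/scene0.png

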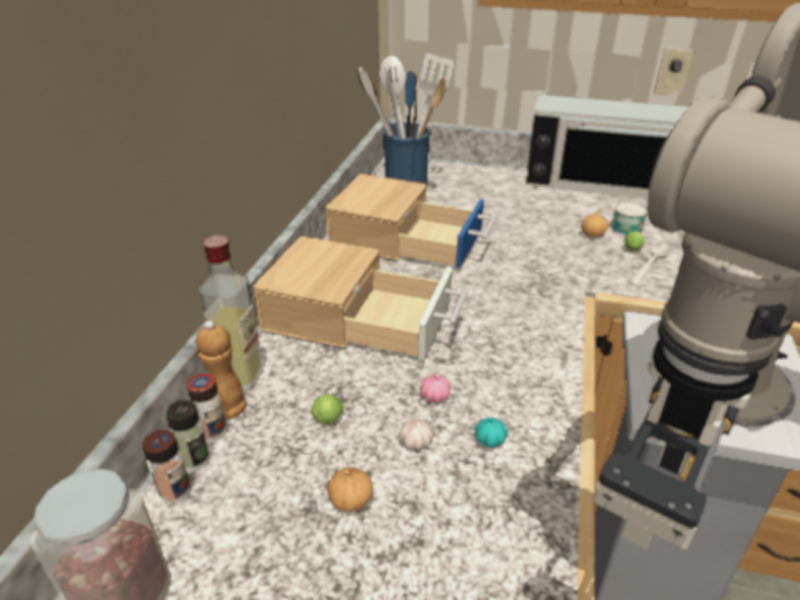

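View pics/top0.png

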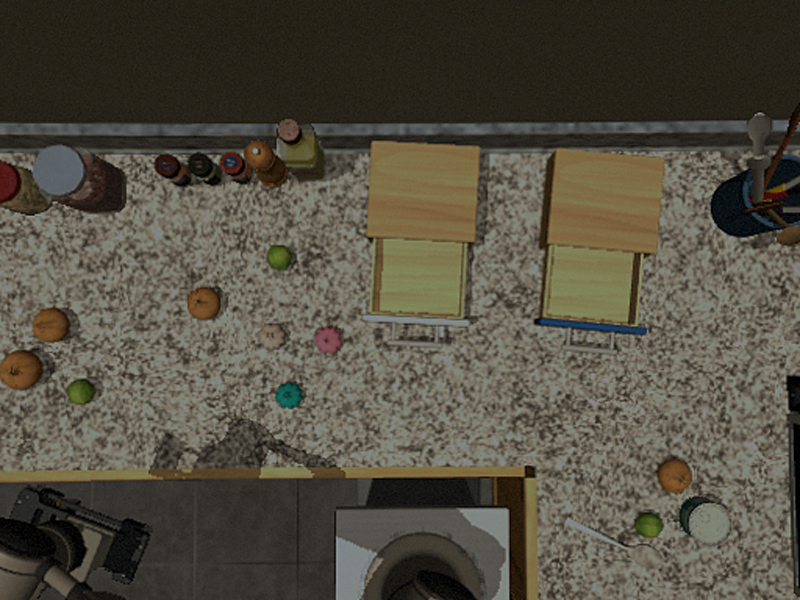

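The scene view shows the off-white garlic at about (416,433), and the top view shows it at (271,335), with the pink and turquoise look-alikes nearby. The blue drawer's handle is at about (591,349) in the top view, slightly rotated. I'll enlarge both areas next.

```bash
python3 - <<'E'
from h import *
im=bot.capture("top")
a=im[195:265,140:240]; b=im[145:235,330:430]
a=cv2.resize(a,None,fx=4,fy=4,interpolation=cv2.INTER_CUBIC);b=cv2.resize(b,None,fx=4,fy=4,interpolation=cv2.INTER_CUBIC)
im=np.zeros((360,800,3),np.uint8);im[:280,:400]=a;im[:,400:]=b
cv2.imwrite("pics/c.png",cv2.convertScaleAbs(im,alpha=1.5))
E
```

```text
(no output)
```

View pics/c.png

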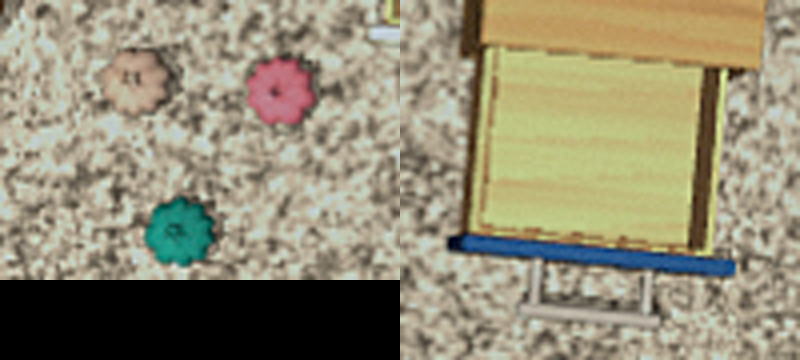

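Crop: garlic centre (137,82), which is full-picture (173.9,215.1). The blue handle's bar runs from (520,310) to (657,321), which is full-picture (359.7,222.1) to (394,224.9). The front's top runs from (452,240) to (735,266).

```bash
python3 - <<'E'
from h import *
print("garlic top",at("top",173.9,215.1,25), "scene",at("scene",416*.64-.2,433*.64-.2,25))
a=at("top",359.7,222.1,75);b=at("top",394,224.9,75)
print("bar",a,b,(a+b)/2,np.linalg.norm(a-b),"dir",np.degrees(np.arctan2(*(b-a)[[1,0]])))
a=at("top",342.9,204.8,94);b=at("top",413.6,211.2,94)
print("front",a,b,(a+b)/2,np.linalg.norm(a-b),"dir",np.degrees(np.arctan2(*(b-a)[[1,0]])))
print("bar scene",at("scene",487*.64,224*.64,75))
for u,v in((555,150),(663,157),(658,252),(543,247)):print("box",at("top",u*.64,v*.64,105))
for u,v in((388,345),(445,347),(364,319),(468,323)):print("white",at("top",u*.64,v*.64,75))
print("pink",at("top",329*.64,340*.64,25),"teal",at("top",289*.64,395*.64,25))
for n in("scene","top"):print(px(n,[191,489,243-17]))
E
```

```text
garlic top [469.1 272.2  25. ] scene [466.3 277.5  25. ]
bar [ 447.4 -248.3   75. ] [ 439.4 -342.1   75. ] [ 443.4 -295.2   75. ] 94.14053324684326 dir -94.87483660663739
front [ 494.9 -199.6   94. ] [ 476.7 -390.5   94. ] [ 485.8  -295.05   94.  ] 191.76561214148902 dir -95.44599744808966
bar scene [ 447.  -303.2   75. ]
box [ 790.2 -234.1  105. ]
box [ 776.3 -420.4  105. ]
box [ 611.2 -409.5  105. ]
box [ 621.2 -211.7  105. ]
white [452.3  58.5  75. ]
white [448.3 -42.1  75. ]
white [498.4 100.7  75. ]
white [490.5 -83.   75. ]
pink [461.4 167.7  25. ] teal [361.8 240.4  25. ]
[417.4 321.4]
[ 67.4 331.8]
```

```bash
python3 -m pendant '[[[0.9,-0.7,-0.2],[0,0,0],1],[[0.9,-0.7,-0.4],[0,0,0],1],[[0.9,-0.7,-0.4],[0,0,0],1],[[0.9,-0.7,-0.4],[0,0,0],1],[[0.9,-0.7,-0.4],[0,0,0],1],[[0.9,-0.7,-0.4],[0,0,0],1],[[0.9,-0.7,-0.4],[0,0,0],1],[[0.9,-0.7,-0.4],[0,0,0],1],[[0.9,-0.7,-0.4],[0,0,0],1],[[0.9,-0.7,-0.4],[0,0,0],1]]'
```

```text
time: 0.98
tool_pos: [462.2, 277.6, 129.0]
tcp_rot: [-3.141, -0.0, 2.769]
contact_force: [0.6, 0.5, -0.6]
grip_width: 91.7
finger_force: 0.0
```

```bash
python3 -m pendant '[[[0.22,-0.16,-0.4],[0,0,0],1],[[0,0,-0.7],[0,0,0],1],[[0,0,-0.7],[0,0,0],1],[[0,0,-0.7],[0,0,0],1],[[0,0,-0.6],[0,0,0],1],[[0,0,-0.47],[0,0,0],1],[[0,0,0],[0,0,0],1],[[0,0,0],[0,0,0],-1],[[0,0,0],[0,0,0],-1],[[0,0,0],[0,0,0],-1]]'
python3 - <<'E'
from h import *
im=bot.capture("scene")[200:350,180:380]
cv2.imwrite("pics/g.png",cv2.resize(im,None,fx=3,fy=3,interpolation=cv2.INTER_CUBIC))
E
```

```text
time: 1.82
tool_pos: [468.4, 274.6, 23.7]
tcp_rot: [3.14, 0.001, 2.769]
contact_force: [0.5, 0.3, 0.4]
grip_width: 76.5
finger_force: 0.0
```

View pics/g.png

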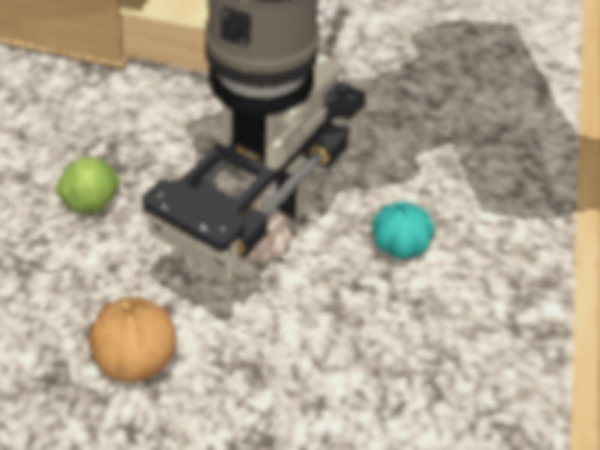

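The crop shows the garlic between the jaws at about (270,235), with the fingers still closing. I'll let them finish.

```bash
python3 -m pendant '[[[0,0,0],[0,0,0],-1],[[0,0,0],[0,0,0],-1],[[0,0,0],[0,0,0],-1],[[0,0,0],[0,0,0],-1],[[0,0,0],[0,0,0],-1],[[0,0,0],[0,0,0],-1],[[0,0,0],[0,0,0],-1],[[0,0,0],[0,0,0],-1],[[0,0,0.3],[0,0,0],-1],[[0,0,0.7],[0,0,0],-1]]'
```

```text
time: 2.7
tool_pos: [466.1, 273.4, 50.9]
tcp_rot: [-3.138, -0.004, 2.769]
contact_force: [-0.0, -0.5, 0.1]
grip_width: 47.8
finger_force: 30.0
```

```bash
python3 -m pendant '[[[0,0,0.9],[0,0,0],-1],[[0,0,0.9],[0,0,0],-1],[[0,0,0.9],[0,0,0],-1],[[0,-0.3,0.9],[0,0,0],-1],[[0,-0.6,0.9],[0,0,0],-1],[[0.1,-0.8,0.5],[0,0,0.2],-1],[[0.2,-0.9,0],[0,0,0.2],-1],[[0.2,-0.9,0],[0,0,0.2],-1],[[0.2,-0.9,0],[0,0,0.2],-1],[[0.2,-0.9,0],[0,0,0.2],-1]]'; python3 -m pendant '[[[0.2,-0.9,0],[0,0,0.2],-1],[[0.2,-0.9,0],[0,0,0.2],-1],[[0.2,-0.9,0],[0,0,0.2],-1],[[0.2,-0.9,0],[0,0,0.2],-1],[[0.2,-0.9,0],[0,0,0.2],-1],[[0.2,-0.9,0],[0,0,0.2],-1],[[0.2,-0.9,0],[0,0,0.2],-1],[[0.2,-0.9,0],[0,0,0],-1],[[0.2,-0.9,0],[0,0,0],-1],[[0,-0.9,0],[0,0,0],-1]]'
```

```text
time: 3.53
tool_pos: [494.7, 113.9, 203.1]
tcp_rot: [3.141, 0.0, 2.89]
contact_force: [0.3, 0.9, -1.2]
grip_width: 47.5
finger_force: 30.0
time: 4.37
tool_pos: [549.3, -156.2, 202.8]
tcp_rot: [3.141, 0.0, 3.057]
contact_force: [-0.9, 0.5, -0.6]
grip_width: 47.8
finger_force: 30.0
```

```bash
python3 -m pendant '[[[0,-0.9,0],[0,0,0],-1],[[0,-0.9,0],[0,0,0],-1],[[0,-0.9,0],[0,0,0],-1],[[0,-0.9,0],[0,0,0],-1],[[0,-0.8,0],[0,0,0],-1],[[0,-0.55,-0.4],[0,0,0],-1],[[0,0,-0.8],[0,0,0],-1],[[0,0,-0.8],[0,0,0],-1],[[0,0,-0.8],[0,0,0],-1],[[0,0,-0.4],[0,0,0],-1]]'
python3 - <<'E'
from h import *
a=bot.capture("top")[140:240,310:430];b=bot.capture("scene")[90:190,190:330]
im=np.zeros((300,780,3),np.uint8)
im[:,:360]=cv2.resize(a,None,fx=3,fy=3);im[:,360:]=cv2.resize(b,None,fx=3,fy=3)
cv2.imwrite("pics/d.png",im)
E
```

```text
time: 5.2
tool_pos: [547.1, -302.0, 102.5]
tcp_rot: [3.138, -0.005, 3.057]
contact_force: [0.8, 0.4, -0.2]
grip_width: 47.9
finger_force: 30.0
```

View pics/d.png

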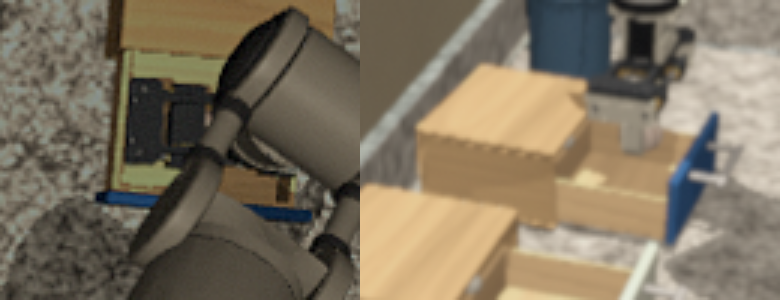

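The gripper is centred over the blue drawer, clear of the box and the front. I'll lower it, release and raise.

```bash
python3 -m pendant '[[[0,-0.07,-0.5],[0,0,0],-1],[[0,0,-0.5],[0,0,0],-1],[[0,0,-0.5],[0,0,0],-1],[[0,0,-0.37],[0,0,0],-1],[[0,0,0],[0,0,0],-1],[[0,0,0],[0,0,0],0.5],[[0,0,0],[0,0,0],0.5],[[0,0,0],[0,0,0],0.5],[[0,0,0],[0,0,0],0.5],[[0,0,0],[0,0,0],0.5]]';  python3 -m pendant '[[[0,0,0],[0,0,0],0.5],[[0,0,0],[0,0,0],0.5],[[0,0,0.3],[0,0,0],0.5],[[0,0,0.6],[0,0,0],0.5],[[0,0,0.8],[0,0,0],0.5],[[0,0,0.8],[0,0,0],0.5],[[0,0,0.8],[0,0,0],0.5],[[0,0,0.8],[0,0,0],0.5],[[0,0,0.8],[0,0,0],-1],[[0,0,0.5],[0,0,0],-1]]'
```

```text
time: 6.13
tool_pos: [549.1, -305.7, 51.4]
tcp_rot: [-3.141, 0.001, 3.057]
contact_force: [0.5, 0.1, -0.4]
grip_width: 68.4
finger_force: 0.0
time: 6.97
tool_pos: [549.4, -305.8, 216.3]
tcp_rot: [-3.14, 0.003, 3.057]
contact_force: [0.7, 0.0, 0.4]
grip_width: 59.5
finger_force: 0.0
```

```bash
python3 -m pendant '[[[-0.7,0.06,0],[0,0,0],-1],[[-0.9,0.09,0],[0,0,0],-1],[[-0.9,0.09,0],[0,0,0],-1],[[-0.9,0.09,0],[0,0,0],-1],[[-0.9,0.09,0],[0,0,0],-1],[[-0.9,0.09,0],[0,0,0],-1],[[-0.3,0,-0.6],[0,0,0],-1],[[0,0,-0.9],[0,0,0],-1],[[0,0,-0.9],[0,0,0],-1],[[0,0,-0.9],[0,0,0],-1]]'
python3 - <<'E'
from h import *
a=bot.capture("top")[140:250,310:430];b=bot.capture("scene")[90:200,190:330]
im=np.zeros((330,780,3),np.uint8)
im[:,:360]=cv2.resize(a,None,fx=3,fy=3);im[:,360:]=cv2.resize(b,None,fx=3,fy=3)
cv2.imwrite("pics/e.png",im)
E
```

```text
time: 7.8
tool_pos: [383.8, -290.5, 113.8]
tcp_rot: [-3.14, 0.002, 3.056]
contact_force: [0.4, -0.1, 0.1]
grip_width: 0.6
finger_force: 0.0
```

View pics/e.png

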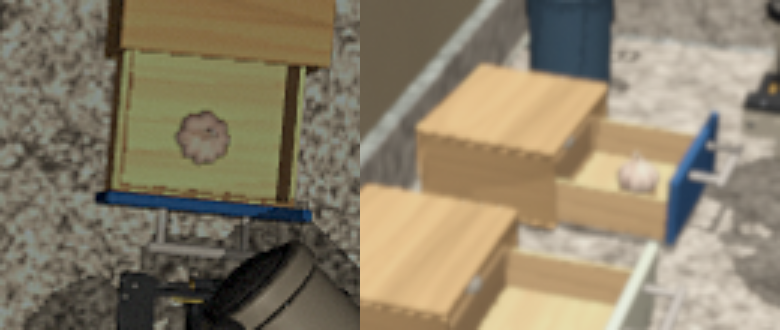

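The garlic lies in the drawer and the shut gripper is in front of the bar. I'll lower it and push.

```bash
python3 -m pendant '[[[0,0,-0.6],[0,0,0],-1],[[0,0,-0.7],[0,0,0],-1],[[0.4,-0.04,0],[0,0,0],-1],[[0.5,-0.04,0],[0,0,0],-1],[[0.3,-0.03,0],[0,0,0],-1],[[0.3,-0.03,0],[0,0,0],-1],[[0.3,-0.03,0],[0,0,0],-1],[[0.3,-0.03,0],[0,0,0],-1],[[0.3,-0.03,0],[0,0,0],-1],[[0.3,-0.03,0],[0,0,0],-1]]'
```

```text
time: 8.73
tool_pos: [465.6, -298.0, 74.8]
tcp_rot: [3.142, 0.0, 3.057]
contact_force: [-1.6, 0.6, 0.6]
grip_width: 0.6
finger_force: 0.6
```

```bash
python3 -m pendant '[[[0.3,-0.03,0],[0,0,0],-1],[[0.3,-0.03,0],[0,0,0],-1],[[0.3,-0.03,0],[0,0,0],-1],[[0.3,-0.03,0],[0,0,0],-1],[[0.3,-0.03,0],[0,0,0],-1],[[0.2,-0.02,0],[0,0,0],-1],[[0,0,0],[0,0,0],-1],[[0,0,0],[0,0,0],-1],[[0,0,0],[0,0,0],-1],[[0,0,0],[0,0,0],-1]]'
python3 - <<'E'
from h import *
a=bot.capture("top")[120:240,310:430];b=bot.capture("scene")[80:200,190:330]
im=np.zeros((360,780,3),np.uint8)
im[:,:360]=cv2.resize(a,None,fx=3,fy=3);im[:,360:]=cv2.resize(b,None,fx=3,fy=3)
cv2.imwrite("pics/f.png",im)
E
```

```text
time: 9.57
tool_pos: [515.5, -303.0, 74.5]
tcp_rot: [3.141, -0.0, 3.057]
contact_force: [-0.8, 0.1, 0.2]
grip_width: 0.4
finger_force: 0.0
```

View pics/f.png

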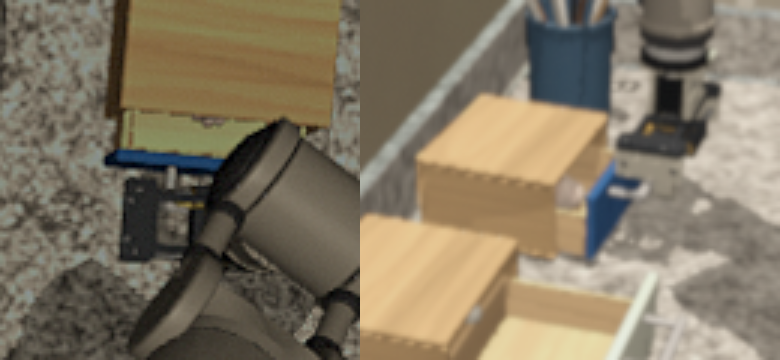

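The drawer is about two-thirds shut, with the garlic inside and the fingers on the bar. I'll keep pushing, more slowly.

```bash
python3 -m pendant '[[[0.2,-0.02,0],[0,0,0],-1],[[0.2,-0.02,0],[0,0,0],-1],[[0.15,-0.01,0],[0,0,0],-1],[[0.1,-0.01,0],[0,0,0],-1],[[0.1,-0.01,0],[0,0,0],-1],[[0.1,-0.01,0],[0,0,0],-1],[[0.1,-0.01,0],[0,0,0],-1],[[0.1,-0.01,0],[0,0,0],-1],[[0,0,0],[0,0,0],-1],[[0,0,0],[0,0,0],-1]]'
```

```text
time: 10.5
tool_pos: [548.1, -306.0, 74.5]
tcp_rot: [-3.142, 0.001, 3.057]
contact_force: [-0.1, 0.3, 0.2]
grip_width: 0.2
finger_force: 0.0
```

```bash
python3 -m pendant '[[[0.1,-0.01,0],[0,0,0],-1],[[0.1,-0.01,0],[0,0,0],-1],[[0.05,0,0],[0,0,0],-1],[[0.05,0,0],[0,0,0],-1],[[0,0,0],[0,0,0],-1],[[0,0,0],[0,0,0],-1],[[0,0,0],[0,0,0],-1],[[0,0,0],[0,0,0],-1],[[0,0,0],[0,0,0],-1],[[0,0,0],[0,0,0],-1]]'
```

```text
time: 11.33
tool_pos: [553.9, -306.5, 74.4]
tcp_rot: [3.14, -0.006, 3.057]
contact_force: [-11.1, -0.3, 5.2]
grip_width: 0.3
finger_force: 5.6
```

Pushing now meets a steady 11 N with the drawer ahead of the fingers, so it is probably on the hard stop. I'll back off, raise and look.

```bash
python3 -m pendant '[[[-0.3,0.03,0],[0,0,0],-1],[[-0.6,0.06,0],[0,0,0],-1],[[-0.9,0.09,0],[0,0,0],-1],[[-0.9,0.09,0],[0,0,0],-1],[[-0.9,0.09,0.5],[0,0,0],-1],[[-0.5,0.05,0.8],[0,0,0],-1],[[0,0,0.8],[0,0,0],-1],[[0,0,0.8],[0,0,0],-1],[[0,0,0.5],[0,0,0],-1],[[0,0,0],[0,0,0],-1]]'
python3 - <<'E'
from h import *
a=bot.capture("top")[90:210,310:430];b=bot.capture("scene")[80:200,190:330]
im=np.zeros((360,780,3),np.uint8)
im[:,:360]=cv2.resize(a,None,fx=3,fy=3);im[:,360:]=cv2.resize(b,None,fx=3,fy=3)
cv2.imwrite("pics/i.png",im)
d=np.array([np.cos(.09),-np.sin(.09)])
P=np.array([444,-296])+126*d; print(px("top",[*P,75]),px("scene",[*P,75]))
E
```

```text
time: 12.17
tool_pos: [435.1, -295.7, 180.3]
tcp_rot: [-3.137, 0.006, 3.057]
contact_force: [0.1, -0.7, -0.7]
grip_width: 0.4
finger_force: 0.0
[380.6 177.8] [276.7 138.5]
```

View pics/i.png

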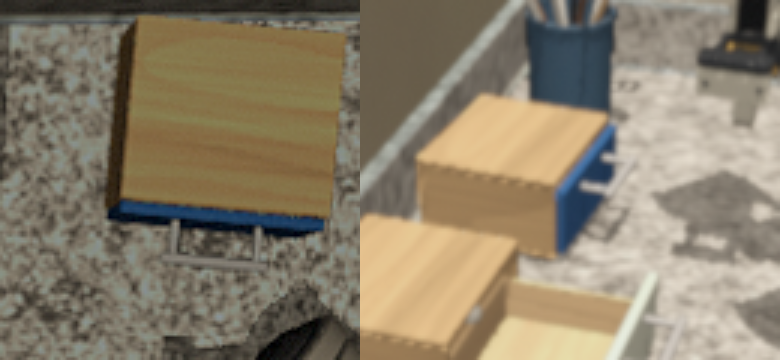

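The blue front sits flush against its box (bar middle at about (213,262) in the left crop, as predicted for home). The white drawer is untouched and the arm is clear.

```bash
python3 -c "
from plant import bot
print(bot.close_job())"
```

```text
the job is handed in; nothing more can be done
None
```

The garlic is in the blue drawer, which is pushed home and looks flush with its box; the white drawer still stands open, and the job was handed in at about 12 s with no verdict returned.

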